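# Dip the pump's oil gauge and hold it level for reading

### The job

Check the pump's oil with the dip gauge: take the gauge by its black handle out of the cradle, slide it down the sloping brass guide tube until its collar stops against the mouth (do not force it), then draw it right out again. Finish still holding the gauge steadily in the gripper, its tip about 10 to 15 cm above the white tray, the rod level with its scale side up so that it can be read. Leave the other things on the table where they are.

Things in the scene. Friction and masses are not known exactly. Their poses are not given: they have to be found in the camera images.
- gauge: Loose dip gauge, 0.11 kg. Origin on the rod's axis in the collar's stop face; +x to the tip, +z the scale side (white strip). In mm: steel rod dia 8, x 0 to 100, last 6 tapered; brass collar dia 28, x -8 to 0; black flat-sided handle 14 (y) by 18 (z), x -68 to -8 (grip at x -38); stub 8x8, x -90 to -68. At the start level in the cradle, scale up, axis 55 above the table, its x along the cradle's.
- gauge_tip (a point): End of the gauge's rod, on its axis, 100 mm from the collar's stop face.
- cradle: Fixed grey cradle, base 195 x 56 x 8 mm, origin under its centre, directly below the lying gauge's origin; x along the gauge to its tip. Two forked posts, 10 thick, 36 wide, 65 high, at x = +75 and -79 mm carry rod and stub in 11 mm slots open at the top; between them the handle is free on both sides, 38 mm clear below. Lift the gauge straight up.
- pump: Fixed small bench air pump with an oil sump: grey body 128 x 108 mm, 86 mm high, with a black cap to 111 mm in the middle of the top; origin under its centre, z up. The guide tube slopes up from the middle of its -y side.
- guide_tube: Brass tube on the pump. Origin: centre of its mouth, in the rim's plane; +z along its axis, outward, 30 degrees above level. Mouth at (0, -145, 105) mm in the pump's frame. Bore 12 mm, flaring over the last 16 mm to 24 at the mouth; rim 29 across; 110 deep. Fully home, the gauge's collar face lies on the rim (a firm stop) and the gauge's +x is opposite to this +z.
- tray: Fixed shallow white tray, 120 (x) by 170 (y) mm, 14 high; origin under its centre.
- tape_roll: Bystander: roll of tan tape lying flat, 103 across, 25 high, origin under its centre.
- carton_1: Bystander: small white and purple carton, 50 x 74 x 32 mm, origin under its centre.
- timer: Bystander: white bench timer with three buttons, 41 x 68 x 55 mm, origin under its centre.
- marker_b: Bystander: green and white marker pen lying down, 135 mm long, 17 thick, origin under its centre.

How it is judged:
On the way, in this order (a step that is already met when the one before it is completed fails the run):
1. the gauge is home in the guide tube, its collar on the mouth (z of gauge in the frame of guide_tube below 0.004 m and distance between gauge and guide_tube below 0.007 m and angle between the x axis of gauge and the z axis of guide_tube, either way round below 0.12 rad and z of gauge_tip in the frame of guide_tube below -0.09 m), for 0.2 s.
2. the gauge is drawn right out of the tube (z of gauge_tip in the frame of guide_tube above 0.015 m), for 0.1 s.
At the end, for the whole second after the job is handed in: The gripper holds the gauge, still and touching nothing else, with its tip over the tray's outline, 70 to 200 mm above the table, the rod level and scale side up within 0.1 rad (6 degrees); speed below 20 mm/s (x of gauge_tip in the frame of tray between -0.06 and 0.06 m and y of gauge_tip in the frame of tray between -0.085 and 0.085 m and height (world z) of gauge_tip between 0.07 and 0.2 m and angle between gauge's own z axis and vertical below 0.1 rad and contact force between the fingers and gauge above 1 N and contact force between gauge and tray below 0.1 N and contact force between gauge and cradle below 0.1 N and contact force between gauge and pump below 0.1 N and contact force between gauge and tape_roll below 0.1 N and contact force between gauge and carton_1 below 0.1 N and contact force between gauge and timer below 0.1 N and contact force between gauge and marker_b below 0.1 N and linear speed of gauge below 0.02 m/s and angular speed of gauge below 0.1 rad/s); the arm keeps its last pose, push and grip.
It fails at once if the gauge is forced against the pump or tube (over 40 N) (contact force between gauge and pump above 40 N).
It fails at once if a bystander is disturbed (moved over 20 mm) (distance of any of tape_roll, carton_1, timer, marker_b from where it was at the start of the episode above 0.02 m).
It also fails if it takes over 48 s, if anything falls off the work surface, if the arm or the gripper's body presses on something with over 40 N, if the wrist force passes 120 N, or if a joint passes its speed limit or range.

### The arm

A 7-joint arm with a two-finger parallel gripper is mounted at the origin on a cart in front of the work surface, level with it; the furniture and walls round the work are solid. World frame = base frame: x ahead of the robot, y to its left, z up, the work surface at z = 0. Lengths are in m, angles in rad, forces in N, time in s.
With the tool pointing down it reaches from about 0.4 to 0.9 m from the base axis. Payload 5.5 kg.
Tool frame: the origin (TCP) lies midway between the tips of the shut fingers; the grasp point (between the pads) lies r.grasp_offset behind it (r.grasp_offset is the distance from the TCP to the grasp point, in m); z points along the fingers, y is the direction in which the jaws open and shut (so a half turn about z gives the same grasp; the last joint's range is limited). The gripper opens to 85 mm and grips with 20 to 120 N. Pads are 22 mm wide; open, the fingers measure 114 mm over their backs; the gripper's body (76 mm by 85 mm) begins 54 mm behind the grasp point. The pads swing forward as they close: fully open they stand 13 mm farther back than shut.
Start: joints at [1.403, 0.501, -0.427, 1.55, 0.221, 1.138, -0.21], TCP at [0.271, -0.591, 0.231] pointing down, gripper open.
Joint ranges: [-2.88, 2.88], [-0.31, 2.03], [-1.54, 1.56], [0.2, 2.42], [-1.41, 4.55], [0.19, 2.02], [-2.57, 2.57]. Speed limits (rad/s): [2.57, 2.57, 3.14, 3.14, 3.14, 3.14, 3.14].

### API

Orientations are given as a unit quaternion [w, x, y, z].
In Python, from plant import r, get_image, calibration, trace gives the robot as it stands.
- The arm moves only by the tool servo_tool, never from a script. Its argument "increments" is a list of rows, each a list of 7 numbers: the turn, a rotation vector about the tool's x, y, z in rad, then the shift along the tool's x, y, z in m, then the closure in counts, from 0 (fully open) to 255 (shut). A call has 1 to 12 rows; each row shifts and turns the commanded pose from where the row before left it, along the tool's axes as they then stand; what a row does not reach is not made up. A row lasts 1/12 s, in which the tool goes at most 41.7 mm and 7.16 degrees, less where a joint would pass 70% of its speed; a pose out of reach is approached as far as the arm can. A call is refused whole if a number of a shift passes 0.0417 or a number of a turn 0.125, either way. A call with a gripper value outside its range is refused whole. The fingers move at their own pace and stop on an object; the grip force is fixed at half the most. Time passes only in rows, so rows that do not move let the fingers close. It gives the time, the measured TCP pose, the force and the opening at its end, in the units of the state.
- r.state(): the state, without advancing time (a new reading comes with each control period).
- get_image(name): name is "scene" or "top"; returns the picture (480x640x3 uint8, red, green, blue); there is no depth.
- calibration(name): a dict with "fov_y" (degrees; the focal length in pixels is half the picture's height over the tangent of half this angle, whatever the lens; pixels are square), "cx", "cy" (the principal point, pixels), "k1" (the pictures are not rectified: a ray, as slopes to the right and down, at radius r is drawn at 1 + k1 r^2 times it, then the intrinsics apply), "T" (4x4, takes a point from camera to world coordinates). Camera axes: x right, y down, z forward; pixel columns grow to the right and rows downward; lengths in m; the calibration is good to about 2 mm. A picture is of the moment at which its call begins. calibration takes no time and is no camera call.
- r.hand_in(): hands the job in, once; it reports no verdict.
Trained networks look in the newest picture that a camera, given by its name, has taken for a name from the list of things; names that differ only in an ending like _2 or _b are one class to them, and where a whole thing is asked for, a point or a joint stands for the part that bears it (a point fixed in the world has none). Each returns a list of dicts, best first, with "conf" (0 to 1); they miss things now and then, are a little off and sometimes report something else, mostly with a low value. They report only what shows in the picture. A call takes as long as a camera call.
- trace(query, camera): "mask" (480x640 bool, what is visible of it) and "rect" ([left, top, right, bottom] in pixels, round what is visible of it).
The state is a dict: "time": time; "q": joint angles; "dq": joint speeds; "tau": joint torques, N m; "tcp_pos": TCP position; "eef_rot": TCP orientation; "contact_force": force on the tool from outside, world axes, zero at the start; "torque": the same for the moment, N m; "finger_gap": finger opening in m.
Only numpy, scipy, OpenCV 4.12 (cv2) and the standard library are available. Lean on these libraries where they do the work, as an engineer would, in place of code of your own. Each camera call takes 0.05 s, during which the arm holds its last target. There are 200 camera calls.

## Working session

There is one attempt and no reset: what is moved stays moved. The work goes in short steps, Python scripts to look and compute and a tool call to move; the robot and the scene stay as the last step left them, time stands still between calls to the robot, and variables do not carry over. Pictures are saved under pics/ and viewed, about 8 in all and at most 12, crops included, and the job is handed in when it is done.

Besides the shell and the picture viewer there is one more tool, called after "Emit:" in YAML: its name, and indented under it one key for each argument. servo_tool: Moves the arm, as the interface text tells. Its arguments: {"type":"object","properties":{"increments":{"type":"array"}},"required":["increments"]}

```bash
mkdir -p pics; ls
python3 - <<'E'
from plant import r,get_image,calibration,trace
import cv2,numpy as np
np.set_printoptions(precision=4,suppress=True)
for n in("scene","top"):
    im=get_image(n);cv2.imwrite(f"pics/{n}0.png",im[...,::-1]);c=calibration(n);print(n,c)
    for q in("gauge","cradle","pump","guide_tube","tray","tape_roll","carton_1","timer","marker_b"):
        print(q,[(round(d["conf"],2),[int(v) for v in d["rect"]]) for d in trace(q,n)][:2])
print(r.state(),r.grasp_offset)
E
```

```text
pics
scene {'fov_y': 46.00051530960288, 'cx': 326.0585544588717, 'cy': 246.51486259707264, 'k1': -0.17993692343297882, 'T': array([[ 0.7468,  0.5776, -0.3295,  0.9537],
       [ 0.665 , -0.6477,  0.3719, -0.5204],
       [ 0.0014, -0.4969, -0.8678,  1.2021],
       [ 0.    ,  0.    ,  0.    ,  1.    ]])}
gauge [(0.56, [195, 277, 263, 336])]
cradle [(0.84, [191, 278, 270, 354])]
pump [(0.97, [337, 151, 418, 217]), (0.28, [297, 373, 344, 415])]
guide_tube [(0.73, [339, 193, 368, 213]), (0.59, [237, 345, 287, 396])]
tray [(0.72, [304, 270, 395, 355])]
tape_roll [(0.65, [237, 343, 285, 396])]
carton_1 [(0.57, [338, 135, 367, 166]), (0.29, [192, 277, 269, 352])]
timer [(0.74, [320, 157, 346, 185]), (0.24, [239, 342, 286, 394])]
marker_b [(0.93, [295, 371, 344, 415])]
top {'fov_y': 51.21530900654769, 'cx': 317.41323748873526, 'cy': 236.666066351123, 'k1': 0.002435821165331791, 'T': array([[ 0.0266, -0.9938,  0.1075,  0.4149],
       [-0.9996, -0.0259,  0.0076, -0.0576],
       [-0.0048, -0.1077, -0.9942,  1.3274],
       [ 0.    ,  0.    ,  0.    ,  1.    ]])}
gauge [(0.63, [372, 270, 446,
[... 177 characters left out ...]
90])]
tray [(0.7, [307, 174, 375, 227])]
tape_roll [(0.76, [408, 205, 448, 244])]
carton_1 [(0.85, [181, 299, 213, 324])]
timer [(0.59, [215, 296, 249, 319])]
marker_b [(0.86, [404, 151, 414, 197])]
{'time': 1.0, 'q': array([ 1.4032,  0.5009, -0.427 ,  1.5504,  0.2208,  1.1383, -0.2103]), 'dq': array([-0.0001,  0.0001,  0.0006, -0.0001,  0.0005, -0.0002, -0.0002]), 'tau': array([ -0.0006, -56.9377,  -5.8104, -28.1336,   0.0128,   0.0019,
         0.    ]), 'tcp_pos': array([ 0.2715, -0.5906,  0.2313]), 'eef_rot': array([0.    , 0.9769, 0.2138, 0.    ]), 'contact_force': array([-0.5449,  0.7762,  0.0456]), 'torque': array([ 0.0191,  0.0007, -0.0082]), 'finger_gap': 0.08560213036045189} 0.0187
```

Run:
```python
import cv2
t=cv2.imread("pics/top0.png");s=cv2.imread("pics/scene0.png")
cv2.imwrite("pics/t1.png",cv2.resize(t[140:335,170:460],(800,538),interpolation=cv2.INTER_CUBIC))
cv2.imwrite("pics/s1.png",cv2.resize(s[125:425,180:430],None,fx=2,fy=2,interpolation=cv2.INTER_CUBIC))
```

```text
(no output)
```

View pics/t1.png

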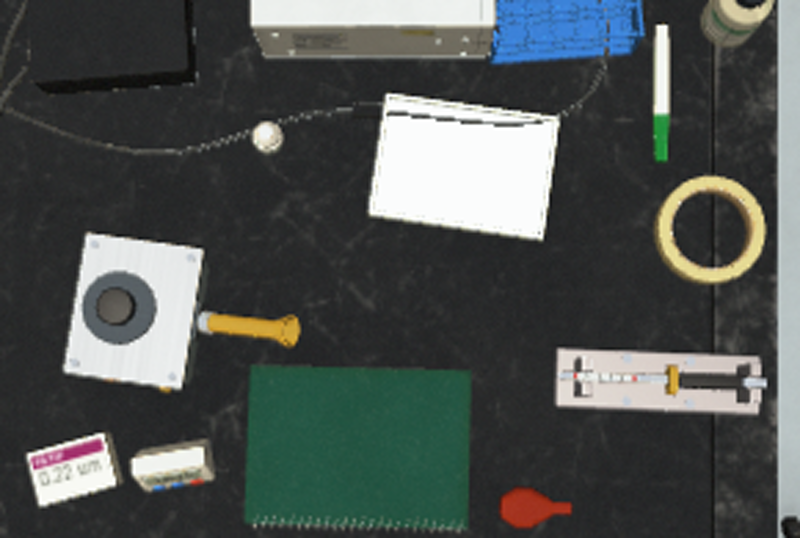

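View pics/s1.png

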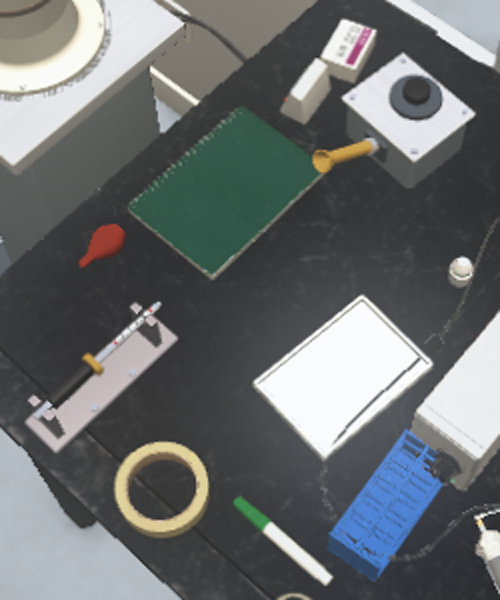

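```bash
cat > h.py <<'E'
import numpy as np,cv2
from plant import r,get_image,calibration,trace
from scipy.optimize import least_squares
from scipy.spatial.transform import Rotation as R
np.set_printoptions(precision=4,suppress=True)
C={n:calibration(n) for n in("scene","top")}
def proj(P,n):
    c=C[n];f=240/np.tan(np.radians(c["fov_y"]/2));Ti=np.linalg.inv(c["T"])
    p=np.atleast_2d(P)@Ti[:3,:3].T+Ti[:3,3];s=p[:,:2]/p[:,2:]
    s=s*(1+c["k1"]*(s**2).sum(1,keepdims=True));return s*f+[c["cx"],c["cy"]]
def world(p,L):
    L=np.atleast_2d(L)/1000.;c,s=np.cos(p[2]),np.sin(p[2])
    return np.c_[p[0]+c*L[:,0]-s*L[:,1],p[1]+s*L[:,0]+c*L[:,1],L[:,2]]
def fit(obs,p0):
    f=lambda p:np.concatenate([(proj(world(p,L),n)-px) for n,L,px in obs]).ravel()
    return least_squares(f,p0,loss="soft_l1"),f
CT=lambda a:(np.array(a)+.5)/2.7586-.5+[170,140]
CS=lambda a:(np.array(a)+.5)/2-.5+[180,125]
E
cat > m.py <<'E'
from h import *
A=[]
pl=[[64,54,86],[64,-54,86],[-64,-54,86],[-64,54,86],[0,0,111],[0,-145,105]]
obs={"pump":([("top",pl,CT([[88,233],[204,249],[184,389],[64,373],[117,307],[293,330]])),
 ("scene",pl,CS([[475,113],[409,157],[343,97],[403,53],[416,90],[321,161]]))],[.6,.2,0]),
"cradle":([("top",[[97.5,-28,8],[-97.5,-28,8],[-97.5,28,8],[97.5,28,8],[-4,0,55]],CT([[557,348],[762,355],[760,415],[556,406],[672,379]])),
 ("scene",[[97.5,-28,8],[-97.5,-28,8],[-97.5,28,8],[-4,0,55]],CS([[178,339],[55,452],[25,422],[92,364]]))],[.35,-.3,1.57]),
"tray":([("top",[[60,85,14],[60,-85,14],[-60,-85,14],[-60,85,14]],CT([[386,93],[559,116],[543,241],[369,215]])),
 ("scene",[[60,85,14],[60,-85,14],[-60,-85,14],[-60,85,14]],CS([[432,361],[325,458],[254,382],[363,296]]))],[.55,-.1,0])}
ring=lambda n:np.c_[np.cos(np.linspace(0,6.28,n)),np.sin(np.linspace(0,6.28,n))]
fits={}
for k,(o,p0) in obs.items():
    s,f=fit(o,p0);fits[k]=s.x;print(k,s.x);print(f(s.x).reshape(-1,2).round(1).tolist())
q=ring(24);c30,s30=np.cos(np.pi/6),np.sin(np.pi/6)
rim=np.c_[14.5*q[:,0],-145+14.5*q[:,1]*s30,105+14.5*q[:,1]*c30]   # plane normal (0,-c30,s30)
draw={"pump":[np.array(pl)[[0,1,2,3,0]],rim,[[0,-54,52.5],[0,-145,105]]],
"cradle":[[[97.5,-28,8],[-97.5,-28,8],[-97.5,28,8],[97.5,28,8],[97.5,-28,8]],[[100,0,55],[-90,0,55]],[[-8,-14,55],[0,-14,55],[0,14,55],[-8,14,55]],
 [[80,-18,65],[80,18,65],[70,18,65],[70,-18,65],[80,-18,65]],[[-84,-18,65],[-84,18,65],[-74,18,65],[-74,-18,65],[-84,-18,65]]]}
out=[]
for n in("top","scene"):
    im=cv2.imread(f"pics/{n}0.png")
    for k in("pump","cradle"):
        allp=np.vstack([proj(world(fits[k],d),n) for d in draw[k]]);c=allp.mean(0).astype(int);x0,y0=c-[48,36]
        Z=8 if False else 4.15
        cr=cv2.resize(im[y0:y0+72,x0:x0+96],None,fx=Z,fy=Z,interpolation=cv2.INTER_CUBIC)
        for d in draw[k]:
            pp=(proj(world(fits[k],d),n)+.5-[x0,y0])*Z
            cv2.polylines(cr,[(pp*16).round().astype(np.int32)],False,(0,255,255) if k=="cradle" else (255,0,255),1,cv2.LINE_AA,4)
        out.append(cr)
cv2.imwrite("pics/ov.png",np.vstack([np.hstack(out[:2]),np.hstack(out[2:])]))
E
python3 m.py
```

```text
pump [ 0.5044  0.1983 -0.1145]
[[-0.8, -0.4], [-0.3, -0.2], [-1.1, -0.1], [-0.7, -0.4], [3.7, 0.2], [-1.1, 0.4], [-0.0, 0.0], [1.9, 2.2], [-1.7, -0.0], [-0.6, -0.5], [-3.5, 1.3], [-0.2, 0.1]]
cradle [ 0.4556 -0.2888  1.5569]
[[-0.2, -0.3], [-0.3, 0.1], [0.2, -0.2], [-0.4, 0.0], [-0.2, 0.2], [0.2, -0.7], [-0.0, 0.9], [-1.5, -0.2], [0.1, 0.5]]
tray [ 0.6582 -0.0991 -0.1109]
[[-0.3, -0.2], [0.1, -0.1], [0.2, -1.2], [-0.4, -0.5], [0.5, 0.6], [-0.4, -0.4], [-0.8, 0.1], [-1.0, -1.4]]
```

View pics/ov.png

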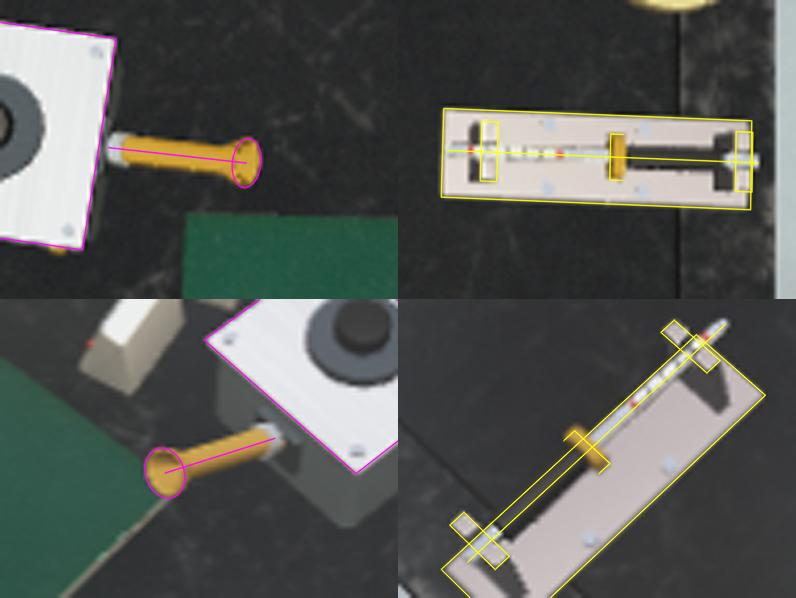

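```bash
sed -i 's/,\[0,0,111\],\[0,-145,105\]\]/,[0,-145,105]]/; s/\[117,307\],//; s/\[416,90\],//; s/\[409,157\]/[408.3,151.7]/' m.py; python3 m.py | grep -v '\[\['
cat >> h.py <<'E'
CR=[.4556,-.2888,1.5569]
def tool_goal(gx,gz,o):
    "tool pose so that the gauge (x axis gx, z axis gz, origin o) is held at x=-38"
    gx=gx/np.linalg.norm(gx);y=-np.cross(gz,gx);M=np.c_[gx,y,-np.array(gz)]
    return M,np.array(o)-.038*gx+r.grasp_offset*M[:,2]
def delta(M,p,s=None):
    s=s or r.state();w,x,y,z=s["eef_rot"];A=R.from_quat([x,y,z,w]).as_matrix()
    print("t",s["time"],"turn",R.from_matrix(A.T@M).as_rotvec(),"shift in tool",A.T@(p-s["tcp_pos"]),"world",p-s["tcp_pos"],"F",s["contact_force"],"gap",s["finger_gap"])
E
python3 - <<'E'
from h import *
a=CR[2];M,p=tool_goal(np.array([np.cos(a),np.sin(a),0]),np.array([0,0,1.]),[CR[0],CR[1],.055]);print(p);delta(M,p)
E
```

```text
pump [ 0.5042  0.1974 -0.1138]
cradle [ 0.4556 -0.2888  1.5569]
tray [ 0.6582 -0.0991 -0.1109]
[ 0.4551 -0.3268  0.0363]
t 1.0 turn [ 0.0001 -0.     -1.126 ] shift in tool [ 0.277 -0.163  0.195] world [ 0.1836  0.2638 -0.195 ] F [-0.5449  0.7762  0.0456] gap 0.08560213036045189
```

Emit:
servo_tool:
  increments:
    - [0,0,-0.12,0,0,0,0]
    - [0,0,-0.12,0,0,0,0]
    - [0,0,-0.12,0,0,0,0]
    - [0,0,-0.12,0,0,0,0]
    - [0,0,-0.12,0,0,0,0]
    - [0,0,-0.12,0,0,0,0]
    - [0,0,-0.12,0,0,0,0]
    - [0,0,-0.12,0,0,0,0]
    - [0,0,-0.12,0,0,0,0]
    - [0,0,-0.046,0,0,0,0]

```text
time: 1.83
tcp_pos: [0.2713, -0.5907, 0.2312]
eef_rot: [-0.0, 0.71, 0.704, 0.0]
contact_force: [0.2, 0.7, 0.3]
finger_gap: 0.0856
```

Emit:
servo_tool:
  increments:
    - [0,0,0,0.025,0.018,0.006,0]
    - [0,0,0,0.025,0.018,0.006,0]
    - [0,0,0,0.025,0.018,0.006,0]
    - [0,0,0,0.025,0.018,0.006,0]
    - [0,0,0,0.025,0.018,0.006,0]
    - [0,0,0,0.025,0.018,0.006,0]
    - [0,0,0,0.025,0.018,0.006,0]
    - [0,0,0,0.025,0.018,0.006,0]
    - [0,0,0,0.025,0.018,0.006,0]
    - [0,0,0,0.025,0.018,0.006,0]
    - [0,0,0,0,0,0.006,0]
    - [0,0,0,0,0,0,0]

```text
time: 2.83
tcp_pos: [0.4559, -0.3405, 0.1646]
eef_rot: [-0.001, 0.71, 0.704, 0.0]
contact_force: [-0.0, -0.8, 0.1]
finger_gap: 0.0856
```

```bash
cat > d.py <<'E'
from h import *
a=CR[2];M,p=tool_goal(np.array([np.cos(a),np.sin(a),0]),np.array([0,0,1.]),[CR[0],CR[1],.055]);delta(M,p);print(r.state()["q"])
E
python3 d.py
```

```text
t 2.8333 turn [-0.0006 -0.0014  0.0049] shift in tool [ 0.0135 -0.0009  0.1283] world [-0.0008  0.0137 -0.1283] F [-0.0413 -0.7597  0.0815] gap 0.08555444013021035
[ 1.1506  0.4992 -0.7192  1.8114  0.3887  0.9786  0.261 ]
```

Emit:
servo_tool:
  increments:
    - [0,0,0.005,0.0135,-0.001,0,0]
    - [0,0,0,0,0,0.025,0]
    - [0,0,0,0,0,0.025,0]
    - [0,0,0,0,0,0.025,0]
    - [0,0,0,0,0,0.025,0]
    - [0,0,0,0,0,0.018,0]
    - [0,0,0,0,0,0.01,0]
    - [0,0,0,0,0,0,0]
    - [0,0,0,0,0,0,0]

```text
time: 3.58
tcp_pos: [0.4539, -0.3301, 0.0377]
eef_rot: [-0.0, 0.714, 0.7, -0.0]
contact_force: [-1.0, 0.2, -0.1]
finger_gap: 0.0853
```

```bash
python3 d.py
python3 - <<'E'
from h import *
im=[get_image(n)[...,::-1] for n in("top","scene")]
cs=[]
for i,n in zip(im,("top","scene")):
    x,y=proj([[.455,-.30,.055]],n)[0].astype(int)
    cs.append(cv2.resize(i[y-50:y+50,x-50:x+50],(400,400),interpolation=cv2.INTER_CUBIC))
cv2.imwrite("pics/g1.png",np.hstack(cs))
E
```

```text
t 3.5833 turn [-0.0001 -0.     -0.0064] shift in tool [0.0033 0.0011 0.0014] world [ 0.0012  0.0033 -0.0014] F [-1.032   0.1642 -0.1373] gap 0.08528148600857059
[ 1.0494  0.6617 -0.6059  1.8982  0.5394  0.7497  0.1159]
```

View pics/g1.png

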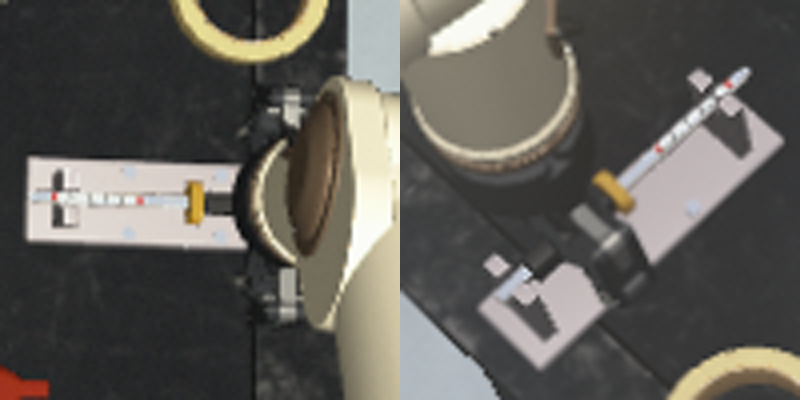

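The gauge lies in the cradle with the handle between the open fingers: collar at (195,202) in the top crop, fingers at (280,110) and (275,285). I trim the pose and close.

Emit:
servo_tool:
  increments:
    - [0,0,-0.006,0.003,0.001,0.001,0]
    - [0,0,0,0,0,0,0]
    - [0,0,0,0,0,0,255]
    - [0,0,0,0,0,0,255]
    - [0,0,0,0,0,0,255]
    - [0,0,0,0,0,0,255]
    - [0,0,0,0,0,0,255]
    - [0,0,0,0,0,0,255]
    - [0,0,0,0,0,0,255]
    - [0,0,0,0,0,0,255]
    - [0,0,0,0,0,0,255]
    - [0,0,0,0,0,0,255]

```text
time: 4.68
tcp_pos: [0.4552, -0.3267, 0.0364]
eef_rot: [0.0, 0.712, 0.702, -0.0]
contact_force: [-0.4, -0.7, 2.7]
finger_gap: 0.0126
```

```bash
python3 d.py
```

```text
t 4.6833 turn [0.0001 0.0001 0.0008] shift in tool [-0.0001 -0.0002  0.0001] world [-0.0002 -0.0001 -0.0001] F [-0.4233 -0.7342  2.6867] gap 0.012591250332934347
[ 1.0438  0.6629 -0.6064  1.9009  0.5426  0.7467  0.1138]
```

Emit:
servo_tool:
  increments:
    - [0,0,0,0,0,-0.01,255]
    - [0,0,0,0,0,-0.02,255]
    - [0,0,0,0,0,-0.025,255]
    - [0,0,0,0,0,-0.025,255]
    - [0,0,0,0,0,-0.025,255]
    - [0,0,0,0,0,-0.025,255]
    - [0,0,0,0,0,-0.025,255]
    - [0,0,0,0,0,-0.025,255]
    - [0,0,0,0,0,-0.015,255]
    - [0,0,0,0,0,-0.005,255]
    - [0,0,0,0,0,0,255]

```text
time: 5.6
tcp_pos: [0.4557, -0.327, 0.2378]
eef_rot: [0.001, 0.712, 0.703, -0.0]
contact_force: [1.3, -0.7, -1.1]
finger_gap: 0.0129
```

```bash
cat > t.py <<'E'
from h import *
import sys
PU=[.5042,.1974,-.1138]
z=float(sys.argv[1])  # gauge origin along the tube's axis
a=PU[2];n=np.array([np.sin(a)*np.cos(np.pi/6),-np.cos(a)*np.cos(np.pi/6),.5])
m=world(PU,[[0,-145,105]])[0]
gx=-n;h=np.array([np.cos(a),np.sin(a),0]);gz=np.cross(gx,-h);gz=gz if gz[2]>0 else -gz
M,p=tool_goal(gx,gz,m+z*n);print("mouth",m,"goal",p);delta(M,p);print(r.state()["q"])
E
python3 t.py .16
```

```text
mouth [0.4877 0.0533 0.105 ] goal [ 0.4672 -0.1263  0.1878]
t 5.6 turn [ 0.0283 -0.5212  0.0981] shift in tool [0.2009 0.0088 0.0496] world [ 0.0115  0.2007 -0.05  ] F [ 1.3003 -0.7356 -1.0929] gap 0.012923637329553195
[ 1.185   0.3987 -0.7726  1.7657  0.3101  1.1003  0.2969]
```

Emit:
servo_tool:
  increments:
    - [0,0,0,0.02,0.001,0,255]
    - [0,0,0,0.02,0.001,0,255]
    - [0,0,0,0.02,0.001,0,255]
    - [0,0,0,0.02,0.001,0,255]
    - [0,0,0,0.02,0.001,0,255]
    - [0,0,0,0.02,0.001,0,255]
    - [0,0,0,0.01,0.001,0,255]
    - [0,0,0,0,0,0,255]

```text
time: 6.27
tcp_pos: [0.4636, -0.1938, 0.2354]
eef_rot: [-0.001, 0.71, 0.704, 0.0]
contact_force: [0.8, -0.5, -1.6]
finger_gap: 0.0128
```

Emit:
servo_tool:
  increments:
    - [0.0028,-0.052,0.01,0,0,0,255]
    - [0.0028,-0.052,0.01,0,0,0,255]
    - [0.0028,-0.052,0.01,0,0,0,255]
    - [0.0028,-0.052,0.01,0,0,0,255]
    - [0.0028,-0.052,0.01,0,0,0,255]
    - [0.0028,-0.052,0.01,0,0,0,255]
    - [0.0028,-0.052,0.01,0,0,0,255]
    - [0.0028,-0.052,0.01,0,0,0,255]
    - [0.0028,-0.052,0.01,0,0,0,255]
    - [0.0028,-0.052,0.01,0,0,0,255]
    - [0,0,0,0,0,0,255]
    - [0,0,0,0,0,0,255]

```text
time: 7.27
tcp_pos: [0.4638, -0.1967, 0.2353]
eef_rot: [0.169, 0.721, 0.644, -0.193]
contact_force: [0.1, 0.2, -1.5]
finger_gap: 0.0131
```

```bash
python3 t.py .13
```

```text
mouth [0.4877 0.0533 0.105 ] goal [ 0.4702 -0.1005  0.1728]
t 7.2667 turn [-0.0034 -0.0049  0.0012] shift in tool [ 0.1146 -0.0045  0.0065] world [ 0.0064  0.0962 -0.0625] F [ 0.1335  0.175  -1.497 ] gap 0.013068108120307552
[ 0.6278  0.3107 -0.7472  1.9891  0.7805  1.1934 -0.6232]
```

Emit:
servo_tool:
  increments:
    - [0,-0.003,0,0.01,-0.0045,0.0065,255]
    - [-0.003,-0.002,0.001,0.015,0,0,255]
    - [0,0,0,0.02,0,0,255]
    - [0,0,0,0.02,0,0,255]
    - [0,0,0,0.02,0,0,255]
    - [0,0,0,0.02,0,0,255]
    - [0,0,0,0.009,0,0,255]
    - [0,0,0,0,0,0,255]
    - [0,0,0,0,0,0,255]

```text
time: 8.02
tcp_pos: [0.4705, -0.1025, 0.1736]
eef_rot: [0.173, 0.721, 0.642, -0.194]
contact_force: [0.2, -0.2, -1.7]
finger_gap: 0.0128
```

```bash
python3 t.py .13
python3 - <<'E'
from h import *
from t import m,n
s=r.state();w,x,y,z=s["eef_rot"];A=R.from_quat([x,y,z,w]).as_matrix()
g=s["tcp_pos"]-.0187*A[:,2]   # grasp
L=np.array([g+.038*A[:,0],g+.138*A[:,0]])
cs=[]
for k in("top","scene"):
    i=get_image(k)[...,::-1];X,Y=proj([m+.03*n],k)[0].astype(int);Z=8
    c=cv2.resize(i[Y-30:Y+30,X-25:X+25],None,fx=Z,fy=Z,interpolation=cv2.INTER_CUBIC)
    for P,col in((L,(0,255,255)),(np.array([m+.03*n,m-.06*n]),(255,0,255))):
        cv2.polylines(c,[(((proj(P,k)+.5-[X-25,Y-30])*Z)*16).astype(np.int32)],False,col,1,cv2.LINE_AA,4)
    cs.append(c)
cv2.imwrite("pics/tip1.png",np.hstack(cs))
E
```

```text
mouth [0.4877 0.0533 0.105 ] goal [ 0.4702 -0.1005  0.1728]
t 8.0167 turn [-0.0001  0.0019 -0.0022] shift in tool [ 0.0021 -0.0005 -0.0003] world [-0.0003  0.002  -0.0008] F [ 0.2002 -0.2296 -1.6618] gap 0.012775734554358967
[ 0.4223  0.4482 -0.7639  2.0126  0.8388  1.2233 -0.9164]Traceback (most recent call last):
  File "<stdin>", line 2, in <module>
  File "t.py", line 4, in <module>
    z=float(sys.argv[1])  # gauge origin along the tube's axis
            ~~~~~~~~^^^
IndexError: list index out of range
```

```bash
sed -i 's/z=float(sys.argv\[1\])/z=float((sys.argv+["0"])[1])/' t.py
cat > v.py <<'E'
import sys
name=sys.argv[1]
from h import *
sys.argv=["","0.13"]
from t import m,n
s=r.state();w,x,y,z=s["eef_rot"];A=R.from_quat([x,y,z,w]).as_matrix()
g=s["tcp_pos"]-.0187*A[:,2]
L=np.array([g+.038*A[:,0],g+.138*A[:,0]])
cs=[]
for k in("top","scene"):
    i=get_image(k)[...,::-1];X,Y=proj([m+.03*n],k)[0].astype(int);Z=8
    c=cv2.resize(i[Y-30:Y+30,X-25:X+25],None,fx=Z,fy=Z,interpolation=cv2.INTER_CUBIC)
    for P,col in((L,(0,255,255)),(np.array([m+.03*n,m-.06*n]),(255,0,255))):
        cv2.polylines(c,[(((proj(P,k)+.5-[X-25,Y-30])*Z)*16).astype(np.int32)],False,col,1,cv2.LINE_AA,4)
    cs.append(c)
cv2.imwrite(name,np.hstack(cs))
E
python3 v.py pics/tip1.png
```

```text
mouth [0.4877 0.0533 0.105 ] goal [ 0.4702 -0.1005  0.1728]
t 8.0167 turn [-0.0001  0.0019 -0.0022] shift in tool [ 0.0021 -0.0005 -0.0003] world [-0.0003  0.002  -0.0008] F [ 0.2002 -0.2296 -1.6618] gap 0.012775734554358967
[ 0.4223  0.4482 -0.7639  2.0126  0.8388  1.2233 -0.9164]
```

View pics/tip1.png

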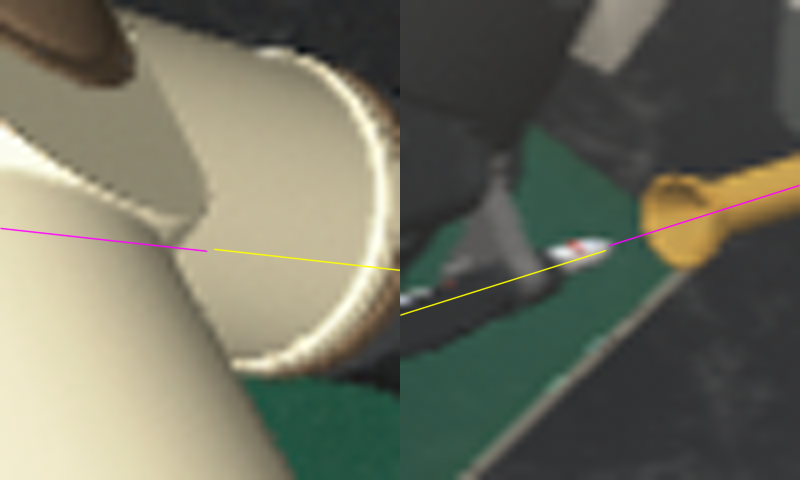

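Emit:
servo_tool:
  increments:
    - [0,0,-0.002,0.006,0,0.001,255]
    - [0,0,0,0.008,0,0,255]
    - [0,0,0,0.008,0,0,255]
    - [0,0,0,0.008,0,0,255]
    - [0,0,0,0.008,0,0,255]
    - [0,0,0,0.005,0,0,255]
    - [0,0,0,0.004,0,0,255]
    - [0,0,0,0,0,0,255]

```text
time: 8.78
tcp_pos: [0.475, -0.0603, 0.1485]
eef_rot: [0.173, 0.72, 0.644, -0.193]
contact_force: [-0.7, -0.1, -2.3]
finger_gap: 0.0134
```

```bash
python3 t.py .085
```

```text
mouth [0.4877 0.0533 0.105 ] goal [ 0.4746 -0.0618  0.1503]
t 8.7833 turn [0.001  0.0013 0.0019] shift in tool [-0.0022 -0.0002 -0.0008] world [-0.0004 -0.0015  0.0018] F [-0.6988 -0.1386 -2.2736] gap 0.013410345495954382
[ 0.3303  0.5172 -0.7631  1.9987  0.8568  1.2391 -1.021 ]
```

Emit:
servo_tool:
  increments:
    - [0,0,0,0.005,0,0,255]
    - [0,0,0,0.005,0,0,255]
    - [0,0,0,0.005,0,0,255]
    - [0,0,0,0.005,0,0,255]
    - [0,0,0,0,0,0,255]

```text
time: 9.2
tcp_pos: [0.4769, -0.0432, 0.1386]
eef_rot: [0.173, 0.72, 0.644, -0.193]
contact_force: [-0.1, -0.0, -0.2]
finger_gap: 0.0131
```

```bash
python3 t.py .065; python3 v.py pics/tip2.png
```

```text
mouth [0.4877 0.0533 0.105 ] goal [ 0.4765 -0.0446  0.1403]
t 9.2 turn [0.0011 0.001  0.0013] shift in tool [-0.0021 -0.0002 -0.0008] world [-0.0004 -0.0014  0.0018] F [-0.0629 -0.0242 -0.1801] gap 0.013130353029203814
[ 0.293   0.546  -0.7612  1.9892  0.863   1.2457 -1.0618]
mouth [0.4877 0.0533 0.105 ] goal [ 0.4702 -0.1005  0.1728]
t 9.2 turn [0.0011 0.001  0.0013] shift in tool [-0.0671 -0.0003 -0.0007] world [-0.0068 -0.0573  0.0343] F [-0.0629 -0.0242 -0.1801] gap 0.013130353029203814
[ 0.293   0.546  -0.7612  1.9892  0.863   1.2457 -1.0618]
```

View pics/tip2.png

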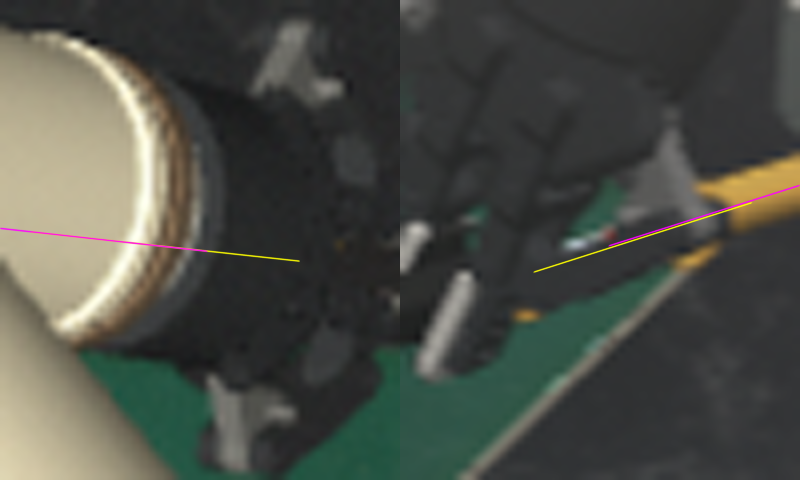

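Emit:
servo_tool:
  increments:
    - [0,0,0,0.005,0,0,255]
    - [0,0,0,0.005,0,0,255]
    - [0,0,0,0.005,0,0,255]
    - [0,0,0,0.005,0,0,255]
    - [0,0,0,0,0,0,255]

```text
time: 9.72
tcp_pos: [0.4789, -0.0258, 0.1284]
eef_rot: [0.173, 0.72, 0.644, -0.193]
contact_force: [0.2, 0.0, -1.3]
finger_gap: 0.0128
```

Emit:
servo_tool:
  increments:
    - [0,0,0,0.005,0,0,255]
    - [0,0,0,0.005,0,0,255]
    - [0,0,0,0.005,0,0,255]
    - [0,0,0,0.005,0,0,255]
    - [0,0,0,0,0,0,255]

```text
time: 10.13
tcp_pos: [0.4808, -0.0087, 0.1184]
eef_rot: [0.173, 0.72, 0.644, -0.193]
contact_force: [-0.5, 0.6, -1.2]
finger_gap: 0.0128
```

```bash
python3 t.py 0
```

```text
mouth [0.4877 0.0533 0.105 ] goal [0.4829 0.0114 0.1078]
t 10.1333 turn [0.0011 0.001  0.0015] shift in tool [ 0.0227 -0.0001 -0.0009] world [ 0.0021  0.02   -0.0106] F [-0.4829  0.5697 -1.2034] gap 0.012847017939092615
[ 0.2183  0.6051 -0.7552  1.9647  0.8744  1.2589 -1.1372]
```

Emit:
servo_tool:
  increments:
    - [0,0,0,0.004,0,0,255]
    - [0,0,0,0.004,0,0,255]
    - [0,0,0,0.004,0,0,255]
    - [0,0,0,0.004,0,0,255]
    - [0,0,0,0.002,0,0,255]
    - [0,0,0,0,0,0,255]

```text
time: 10.63
tcp_pos: [0.4826, 0.0061, 0.1097]
eef_rot: [0.173, 0.72, 0.643, -0.193]
contact_force: [0.3, 0.1, -0.6]
finger_gap: 0.013
```

Emit:
servo_tool:
  increments:
    - [0,0,0,0.001,0,0,255]
    - [0,0,0,0.001,0,0,255]
    - [0,0,0,0,0,0,255]

```text
time: 10.88
tcp_pos: [0.4828, 0.0072, 0.109]
eef_rot: [0.173, 0.72, 0.643, -0.194]
contact_force: [0.3, 0.7, -0.9]
finger_gap: 0.0133
```

```bash
python3 t.py 0
```

```text
mouth [0.4877 0.0533 0.105 ] goal [0.4829 0.0114 0.1078]
t 10.8833 turn [0.001  0.0019 0.    ] shift in tool [ 0.0041 -0.0004 -0.0011] world [ 0.0001  0.0041 -0.0012] F [ 0.3355  0.6988 -0.9465] gap 0.013280347049991589
[ 0.1834  0.6335 -0.7509  1.9502  0.8798  1.2655 -1.1712]
```

Emit:
servo_tool:
  increments:
    - [0,0,0,0.001,0,0,255]
    - [0,0,0,0.001,0,0,255]
    - [0,0,0,0,0,0,255]

```text
time: 11.13
tcp_pos: [0.4831, 0.0091, 0.1079]
eef_rot: [0.173, 0.72, 0.643, -0.193]
contact_force: [0.6, 0.9, -1.0]
finger_gap: 0.0131
```

Emit:
servo_tool:
  increments:
    - [0,0,0,0.001,0,0,255]
    - [0,0,0,0.001,0,0,255]
    - [0,0,0,0,0,0,255]

```text
time: 11.38
tcp_pos: [0.4832, 0.0109, 0.1069]
eef_rot: [0.173, 0.72, 0.643, -0.193]
contact_force: [-0.0, -0.3, -1.9]
finger_gap: 0.0129
```

```bash
python3 t.py 0
```

```text
mouth [0.4877 0.0533 0.105 ] goal [0.4829 0.0114 0.1078]
t 11.3833 turn [0.001  0.0017 0.0002] shift in tool [-0.0001 -0.0003 -0.001 ] world [-0.0003  0.0005  0.0009] F [-0.0283 -0.2657 -1.9198] gap 0.01291640584558501
[ 0.176   0.6397 -0.7502  1.947   0.8807  1.2666 -1.178 ]
```

Nominally home, but no stop is felt yet; creep on.

Emit:
servo_tool:
  increments:
    - [0,0,0,0.001,0,0,255]
    - [0,0,0,0,0,0,255]

```text
time: 11.55
tcp_pos: [0.4833, 0.0111, 0.1067]
eef_rot: [0.174, 0.72, 0.643, -0.194]
contact_force: [-0.3, -1.7, 0.4]
finger_gap: 0.0126
```

Emit:
servo_tool:
  increments:
    - [0,0,0,0.001,0,0,255]
    - [0,0,0,0,0,0,255]

```text
time: 11.72
tcp_pos: [0.4833, 0.0111, 0.1066]
eef_rot: [0.174, 0.721, 0.642, -0.195]
contact_force: [-2.3, -4.4, 5.0]
finger_gap: 0.013
```

Emit:
servo_tool:
  increments:
    - [0,0,0,0.001,0,0,255]
    - [0,0,0,0,0,0,255]

```text
time: 11.88
tcp_pos: [0.4833, 0.0111, 0.1066]
eef_rot: [0.175, 0.721, 0.642, -0.195]
contact_force: [-2.0, -5.4, 8.4]
finger_gap: 0.0129
```

Emit:
servo_tool:
  increments:
    - [0,0,0,0,0,0,255]
    - [0,0,0,0,0,0,255]
    - [0,0,0,0,0,0,255]
    - [0,0,0,0,0,0,255]

```text
time: 12.22
tcp_pos: [0.4833, 0.0111, 0.1066]
eef_rot: [0.175, 0.721, 0.642, -0.195]
contact_force: [-3.4, -5.2, 8.0]
finger_gap: 0.0126
```

```bash
python3 t.py 0; python3 v.py pics/tip3.png
```

```text
mouth [0.4877 0.0533 0.105 ] goal [0.4829 0.0114 0.1078]
t 12.2167 turn [ 0.0003  0.0063 -0.0016] shift in tool [-0.0004 -0.0004 -0.0012] world [-0.0004  0.0003  0.0012] F [-3.3904 -5.1631  7.9778] gap 0.012637317920838076
[ 0.1716  0.6427 -0.7483  1.9449  0.8822  1.2711 -1.1827]
mouth [0.4877 0.0533 0.105 ] goal [ 0.4702 -0.1005  0.1728]
t 12.2167 turn [ 0.0003  0.0063 -0.0016] shift in tool [-0.1304 -0.0002 -0.0004] world [-0.0132 -0.1116  0.0662] F [-3.3904 -5.1631  7.9778] gap 0.012637317920838076
[ 0.1716  0.6427 -0.7483  1.9449  0.8822  1.2711 -1.1827]
```

View pics/tip3.png

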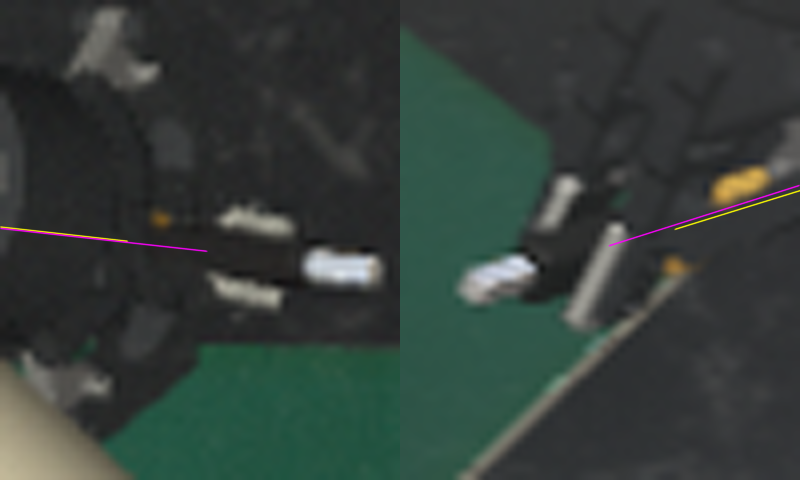

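The pictures show the stub at (340,268)/(500,275) behind the fingers and the handle lying along the tube. The stop came within 0.5 mm of the computed home position. Now I draw it out.

Emit:
servo_tool:
  increments:
    - [0,0,0,-0.004,0,0,255]
    - [0,0,0,-0.008,0,0,255]
    - [0,0,0,-0.012,0,0,255]
    - [0,0,0,-0.012,0,0,255]
    - [0,0,0,-0.012,0,0,255]
    - [0,0,0,-0.012,0,0,255]
    - [0,0,0,-0.012,0,0,255]
    - [0,0,0,-0.012,0,0,255]
    - [0,0,0,-0.012,0,0,255]
    - [0,0,0,-0.012,0,0,255]
    - [0,0,0,-0.012,0,0,255]
    - [0,0,0,-0.012,0,0,255]

```text
time: 13.32
tcp_pos: [0.4703, -0.1015, 0.1724]
eef_rot: [0.173, 0.721, 0.643, -0.194]
contact_force: [0.9, -0.3, -1.5]
finger_gap: 0.013
```

Emit:
servo_tool:
  increments:
    - [0,0,0,-0.012,0,0,255]
    - [0,0,0,-0.01,0,0,255]
    - [0,0,0,-0.01,0,0,255]
    - [0,0,0,0,0,0,255]
    - [0,0,0,0,0,0,255]
    - [0,0,0,0,0,0,255]

```text
time: 13.82
tcp_pos: [0.4674, -0.1273, 0.1876]
eef_rot: [0.173, 0.72, 0.643, -0.193]
contact_force: [0.6, 0.3, -1.8]
finger_gap: 0.013
```

```bash
python3 t.py 0.15
cat > f.py <<'E'
from h import *
TR=[.6582,-.0991,-.1109]
s=r.state();w,x,y,z=s["eef_rot"];A=R.from_quat([x,y,z,w]).as_matrix()
import sys
yaw=float(sys.argv[1]);gx=np.array([np.cos(yaw),np.sin(yaw),0])
M,p=tool_goal(gx,np.array([0,0,1.]),np.array([TR[0],TR[1],.125])-.1*gx)
delta(M,p);print("goal",p)
E
python3 f.py 1.46
```

```text
mouth [0.4877 0.0533 0.105 ] goal [ 0.4682 -0.1177  0.1828]
t 13.8167 turn [0.0012 0.0014 0.0003] shift in tool [ 0.0107 -0.0003 -0.0007] world [ 0.0008  0.0096 -0.0048] F [ 0.6051  0.3223 -1.7875] gap 0.013019542195640445
[ 0.4797  0.4098 -0.7656  2.0186  0.83    1.2111 -0.8484]
t 13.8167 turn [ 0.0002  0.525  -0.0023] shift in tool [-0.0357  0.1866  0.1148] world [ 0.1755 -0.1089 -0.0813] F [ 0.6051  0.3223 -1.7875] gap 0.013019542195640445
goal [ 0.6429 -0.2363  0.1063]
```

Emit:
servo_tool:
  increments:
    - [0,0.0525,0,0,0,0,255]
    - [0,0.0525,0,0,0,0,255]
    - [0,0.0525,0,0,0,0,255]
    - [0,0.0525,0,0,0,0,255]
    - [0,0.0525,0,0,0,0,255]
    - [0,0.0525,0,0,0,0,255]
    - [0,0.0525,0,0,0,0,255]
    - [0,0.0525,0,0,0,0,255]
    - [0,0.0525,0,0,0,0,255]
    - [0,0.0525,0,0,0,0,255]
    - [0,0,0,0,0,0,255]
    - [0,0,0,0,0,0,255]

```text
time: 14.82
tcp_pos: [0.4671, -0.1281, 0.1873]
eef_rot: [0.0, 0.746, 0.665, -0.0]
contact_force: [-0.2, 0.4, -0.9]
finger_gap: 0.0127
```

```bash
python3 f.py 1.46; python3 -c "
from h import *;print(r.state()['q'])"
```

```text
t 14.8167 turn [-0.0001  0.001  -0.0039] shift in tool [-0.0873  0.1871  0.0811] world [ 0.1758 -0.1082 -0.081 ] F [-0.161   0.4309 -0.8715] gap 0.012749912380756416
goal [ 0.6429 -0.2363  0.1063]
[ 0.9821  0.355  -0.9106  1.9891  0.3436  0.9576 -0.2149]
```

Aim the tip about 1 cm short of the tray's centre in x, at about 12.5 cm height: back and sideways first, then down.

Emit:
servo_tool:
  increments:
    - [0,0,0,-0.009,0.015,0,255]
    - [0,0,0,-0.009,0.018,0,255]
    - [0,0,0,-0.009,0.018,0,255]
    - [0,0,0,-0.009,0.018,0,255]
    - [0,0,0,-0.009,0.018,0,255]
    - [0,0,0,-0.009,0.018,0,255]
    - [0,0,0,-0.009,0.018,0,255]
    - [0,0,0,-0.009,0.018,0,255]
    - [0,0,0,-0.009,0.018,0,255]
    - [0,0,0,-0.006,0.018,0,255]
    - [0,0,0,0,0,0,255]
    - [0,0,0,0,0,0,255]

```text
time: 15.82
tcp_pos: [0.6343, -0.2322, 0.1872]
eef_rot: [0.0, 0.745, 0.667, -0.0]
contact_force: [0.1, 0.1, -1.2]
finger_gap: 0.0131
```

Emit:
servo_tool:
  increments:
    - [0,0,0,0,0,0.01,255]
    - [0,0,0,0,0,0.015,255]
    - [0,0,0,0,0,0.015,255]
    - [0,0,0,0,0,0.015,255]
    - [0,0,0,0,0,0.015,255]
    - [0,0,0,0,0,0.01,255]
    - [0,0,0,0,0,0,255]
    - [0,0,0,0,0,0,255]
    - [0,0,0,0,0,0,255]
    - [0,0,0,0,0,0,255]
    - [0,0,0,0,0,0,255]
    - [0,0,0,0,0,0,255]

```text
time: 16.82
tcp_pos: [0.6341, -0.2344, 0.1088]
eef_rot: [0.001, 0.746, 0.666, 0.0]
contact_force: [-0.1, 0.1, -0.9]
finger_gap: 0.0133
```

```bash
python3 f.py 1.46
python3 - <<'E'
from h import *
s=r.state();w,x,y,z=s["eef_rot"];A=R.from_quat([x,y,z,w]).as_matrix()
g=s["tcp_pos"]-.0187*A[:,2];L=np.array([g-.052*A[:,0],g+.138*A[:,0]]);print("tip",L[1],"dq",abs(s["dq"]).max())
cs=[]
for k in("top","scene"):
    i=get_image(k)[...,::-1];X,Y=proj(L[1:],k)[0].astype(int);Z=4
    c=cv2.resize(i[Y-60:Y+60,X-50:X+50],None,fx=Z,fy=Z,interpolation=cv2.INTER_CUBIC)
    for p in (proj(L,k)+.5-[X-50,Y-60])*Z: cv2.circle(c,tuple(p.astype(int)),3,(255,0,255),1)
    cs.append(c)
cv2.imwrite("pics/fin.png",np.hstack(cs))
E
```

```text
t 16.8167 turn [ 0.0022  0.001  -0.0026] shift in tool [-0.0008  0.009   0.0026] world [ 0.0089 -0.0018 -0.0025] F [-0.1082  0.099  -0.8976] gap 0.013347147418995982
goal [ 0.6429 -0.2363  0.1063]
tip [ 0.6496 -0.0973  0.1274] dq 0.004430308649982057
```

View pics/fin.png

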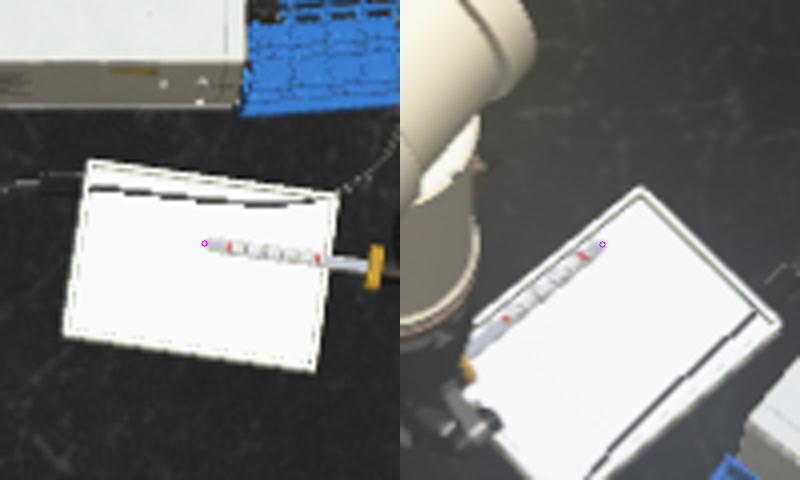

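The rod's tip sits on the predicted point in both views, (204,243) and (602,244). The scale strip faces up over the tray, and the gauge is held clear of everything.

```bash
python3 -c "
from plant import r;print(r.hand_in())"
```

```text
the job is handed in; nothing more can be done
None
```

I handed the job in at about 17 s of the 48 s allowed, with the gripper still holding the gauge over the tray. No verdict was reported.

- **Insertion:** I took the gauge by its handle straight up out of the cradle, tilted it 30° nose down and slid it down the guide tube. It met a firm stop within about 0.5 mm of the computed home position, with about 10 N at the wrist. I held it there for about 0.3 s or more, then drew it out until the tip was about 60 mm clear of the mouth.
- **Final pose:** The tip is at about (0.650, -0.097, 0.127) m, near the tray's centre and about 12.7 cm above the table. The tool is level within about 0.003 rad. The finger gap is 13 mm on the handle, and the arm's joints are nearly still. Both cameras show the tip on its predicted point to within about a pixel, with the scale side up.
- **What I could not check:** The gripper hid the tube's mouth during insertion. "Home" therefore rests on the felt stop and the computed position, not on seeing the collar touch. I did not measure the bystanders again, but no unexpected contact force showed in the readings I took. No check disagreed, apart from an offset of 1–2 mm at the tip before insertion, which I trimmed by 1 mm.

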